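Load the pellet press and set its valve lever to float

TASK

Slide the steel pellet die along the base of the small bench press, without lifting or tipping it, until it stands centred under the ram against the two locating pins. Then push the press's valve lever (the one with the black ball knob, on its right side) away from you, through its working range and past the stiff detent at the end, so that it stays home in the float notch. Leave the press with the die in place and do not disturb the things around it.

Things in the scene. Friction and masses are not known exactly. Their poses are not given: they have to be found in the camera images.
- press: Small fixed bench press. Origin on the worktop below the ram axis; x points away from the operator (die slides in and lever is pushed along +x), y to its left, z up. Grey base x -135..+40, y +-65 mm, flat top 36 mm up. Columns 18 mm thick at x 0, y +-54, foot collars 28 mm. Valve block on the right: x -43..+43, y -79..-134, 64 mm high, cheeks to 95 mm.
- crosshead (a point): Centre of the underside of the press's crosshead, 145 mm above the worktop. Crosshead 56 x 145 mm (x, y), top at 190 mm, cap and nuts to 225 mm. Below it a 52 mm collar down to 133 mm and the 32 mm ram down to 102 mm. A vertical gripper cannot follow the die under it; one leaning back to the operator by about 25 to 40 degrees can.
- pellet_die: Loose plain steel pellet die: upright cylinder 50 mm diameter, 36 mm high, with a 20 mm plunger on top (46 mm in all), 0.3 to 0.55 kg. Origin at the centre of its underside, z up. Starts upright on the press's base 60 to 75 mm in front of the ram axis and up to 15 mm to either side.
- ram_spot (a point): Point on the base's flat top under the ram axis, 36 mm above the worktop, centre of a dark 56 mm disc: where the die's origin belongs. Axes as the press. Two locating pins (10 mm diameter, 14 mm high) stand at x +22, y +-22 mm from it; a centred die touches both, with 1 mm play.
- lever_pivot (a point): Centre of the valve lever's pivot: x 0, y -112, z 82 mm in the press's frame. The lever swings about the press's y axis; its knob end is 125 mm from here.
- lever_knob (a point): Centre of the black ball knob, 32 mm diameter, on the end of the valve lever (9 mm bar), 125 mm from the pivot. It leans 0.45 rad toward the operator at joint 0 and 0.41 rad away at the float end, so its height is always 194 to 207 mm. The crosshead's side is 40 mm to its left.
- valve_lever (a joint): Lever angle, rad, growing as the knob is pushed away (press +x). Starts at 0 to 0.35. Up to 0.49 it moves with 1 to 2 N at the knob and stays where left. There a detent begins that takes about 8 N; its crest is at 0.66; past it the lever snaps into the float notch at 0.80 to 0.86 (hard stop 0.86). Let go before the crest it springs back to 0.40 to 0.49.
- amber_bottle: Amber glass reagent bottle, 48 mm diameter, 95 mm high, loose, stands on the worktop left of the press. Origin at the centre of its underside. Leave it alone.
- petri_dish: Petri dish, 69 mm diameter, 15 mm high, loose, on the worktop left of the press. Origin at the centre of its underside. Leave it alone.
Mind the look-alikes: they are no part of the job. Of the things that look like the pellet_die, the smallest one is meant.

How it is judged:
On the way, in this order (a step that is already met when the one before it is completed fails the run):
1. the die stands centred under the ram (horizontal distance between pellet_die and ram_spot below 0.007 m and angle between pellet_die's own z axis and vertical below 0.1 rad), for 0.2 s.
2. the valve lever is home in the float notch (value of joint valve_lever above 0.77 rad), for 0.2 s.
At the end, for the whole second after the job is handed in: The die stands upright and still on the base with its axis within 7 mm of the ram axis, and the valve lever rests in the float notch (joint above 0.77 rad) (all of step 1 and linear speed of pellet_die below 0.02 m/s and value of joint valve_lever above 0.77 rad); the robot touches nothing.
It fails at once if the die is lifted more than 10 mm off the base (z of pellet_die in the frame of ram_spot above 0.01 m).
It fails at once if the die is tipped by more than 0.4 rad (angle between pellet_die's own z axis and vertical above 0.4 rad).
It fails at once if the bottle or the petri dish is pushed more than 20 mm away (distance of any of amber_bottle, petri_dish from where it was at the start of the episode above 0.02 m).
It also fails if it takes over 54 s, if anything falls off the work surface, if the arm or the gripper's body presses on something with over 40 N, if the wrist force passes 120 N, or if a joint passes its speed limit or range.

ROBOT

A 6-joint arm with a two-finger parallel gripper is mounted at the origin on the work surface; the furniture and walls round the work are solid. World frame = base frame: x ahead of the robot, y to its left, z up, the work surface at z = 0. Lengths are in m, angles in rad, forces in N, time in s.
With the tool pointing down it reaches from about 0.325 to 0.775 m from the base axis. Payload 5.5 kg.
Tool frame: the origin (TCP) lies where the fingers leave the gripper's body, on its centre line; the fingertips stand 80 mm ahead of it and the grasp point (between the pads) lies 61 mm ahead of it; z points along the fingers, y is the line along which they close (so a half turn about z gives the same grasp; the last joint's range is limited). The gripper opens to 88 mm and grips with 3 to 60 N. Pads are 20 mm wide; open, the fingers measure 115 mm over their backs; the gripper's body (75 mm by 178 mm) begins 61 mm behind the grasp point.
Start: joints at [-1.325, 0.091, 1.231, -0, 1.82, -0.057], TCP at [0.179, -0.573, 0.303] pointing down, gripper open.
Joint ranges: [-2.87, 2.87], [-0.86, 2.18], [0.17, 2.46], [-1.51, 4.65], [0.06, 2.69], [-2.65, 2.65]. Speed limits (rad/s): [2.57, 2.57, 3.01, 3.14, 3.14, 3.14].

INTERFACE

Orientations are given as [roll, pitch, yaw] about the fixed x, y, z axes, in that order (R = Rz(yaw) Ry(pitch) Rx(roll)).
In Python, from cell import manip, grip, read_camera gives the robot as it stands. The module is installed in compiled form; this text tells all that it offers. Calls block until the motion is done:
- manip.move_ptp(position, orientation): joint-space move of the TCP to a pose.
- manip.servo_line(position, rotation=None, velocity=0.15): straight line of the TCP; rotation=None keeps the orientation; velocity is the mean speed in m/s.
- manip.move_joints(angles): joint-space move.
- grip(opening, force=None): finger opening in m; force is the grip in N (None keeps the last); returns when the fingers have stopped.
- manip.sleep(seconds).
- manip.inverse_kinematics(position, orientation): joint angles nearest the present ones, or None.
- manip.observe(): the state.
- read_camera(name): name is "scene" or "top" or "wrist"; returns a dict with "frame" (400x640x3 uint8, red, green, blue), "vfov" (degrees; the focal length in pixels is half the picture's height over the tangent of half this angle, whatever the lens; pixels are square), "cx", "cy" (the principal point, pixels), "cam_to_world" (4x4, takes a point from camera to world coordinates); the wrist camera has in their place "T_tool_cam" (4x4, takes a point from camera to tool coordinates, whose origin is the TCP and whose axes are the flange's). Camera axes: x right, y down, z forward; pixel columns grow to the right and rows downward; lengths in m; the calibration is good to about 2 mm. A picture is of the moment at which its call begins: read the wrist's pose just before it. There is no depth.
A pose or a line that the arm cannot do raises manip.MotionError and nothing moves.
- manip.finish_job(): hands the job in; it is judged then, once.
The state is a dict: "time_s": time; "joint_pos": joint angles; "qd": joint speeds; "joint_torque": joint torques, N m; "eef_pos": TCP position; "orientation": TCP orientation; "ft_force": force on the tool from outside, world axes, zero at the start; "ft_torque": the same for the moment, N m; "grip_width": finger opening in m; "finger_force": force on a finger pad.
Only numpy, scipy, OpenCV 4.12 (cv2) and the standard library are available. Lean on these libraries where they do the work, as an engineer would, in place of code of your own. Each camera call takes 0.05 s, during which the arm holds its last target. There are 200 camera calls.

## Working session

There is one attempt and no reset: what is moved stays moved. The work goes in short steps, each a Python script; the robot and the scene stay as the last script left them, time stands still between calls to the robot, and variables do not carry over. Pictures are saved under pics/ and viewed, at most 10 in all, crops included, and the job is handed in when it is done.

```bash
mkdir -p pics; cat > h.py <<'E'
import numpy as np, cv2
from cell import manip, grip, read_camera
E
python3 - <<'E'
from h import *
import pickle
d={}
for n in("scene","top"):
    c=read_camera(n); d[n]=c
    cv2.imwrite(f"pics/{n}0.png",c["frame"][:,:,::-1])
    print(n,c["vfov"],c["cx"],c["cy"],np.round(c["cam_to_world"],3).tolist())
pickle.dump(d,open("cams.pkl","wb"))
print(manip.observe())
E
```

```text
scene 49.15840275644463 315.919035320503 200.6022965121551 [[-0.612, -0.532, 0.585, -0.164], [-0.791, 0.4, -0.464, 0.734], [0.013, -0.746, -0.665, 0.913], [0.0, 0.0, 0.0, 1.0]]
top 55.88643118154977 326.75102895349585 199.30220530026492 [[0.003, -0.977, 0.212, 0.298], [-1.0, -0.002, 0.005, 0.197], [-0.004, -0.212, -0.977, 1.294], [0.0, 0.0, 0.0, 1.0]]
{'time_s': 0.1, 'joint_pos': array([-1.32469719e+00,  9.17686139e-02,  1.23174603e+00, -2.06150314e-06,
        1.81981053e+00, -5.67157835e-02]), 'qd': array([ 0.00049254, -0.00092423, -0.00399849,  0.00087962,  0.0018394 ,
       -0.00027672]), 'joint_torque': array([ 3.73236806e-03, -4.47855413e+01, -4.07571101e+01,  7.00019184e-02,
        2.84007780e-02, -1.09442444e-04]), 'eef_pos': array([ 0.17888245, -0.57257966,  0.30163977]), 'orientation': array([-3.13986280e+00, -9.62131821e-05,  3.02814332e-01]), 'ft_force': array([-0.16020443, -0.41806384, -0.38008583]), 'ft_torque': array([-0.01927938,  0.04257102, -0.01151205]), 'finger_force': 0.0, 'grip_width': 0.0876924525722081}
```

View pics/scene0.png

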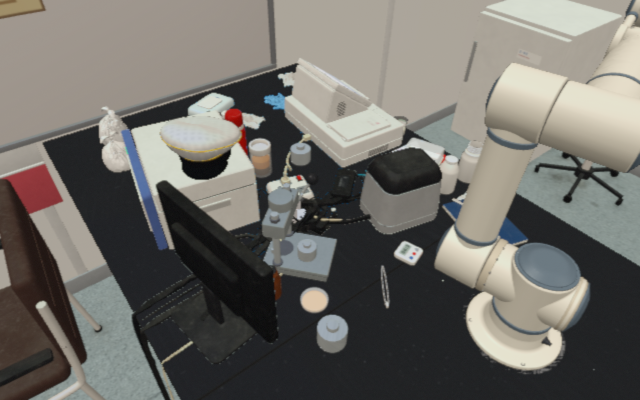

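View pics/top0.png

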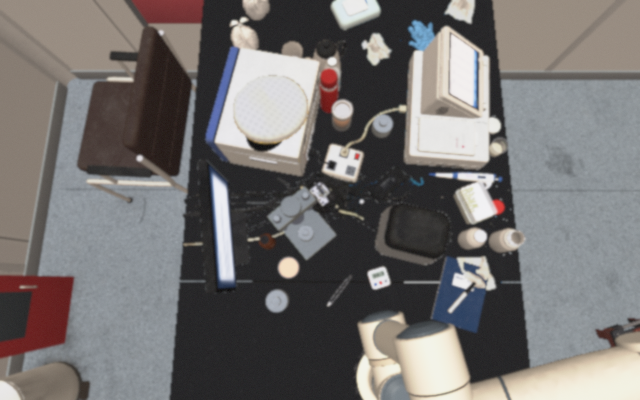

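The scene view shows the press at about (295,235). There are three die-like cylinders: scene (307,248) on the press base, (332,333) on the worktop in front, and (300,153) behind. In the top view they are at (306,233), (277,301) and (383,126). The one on the press base is the smallest and fits the description. I'll confirm with enlarged crops.

```bash
python3 - <<'E'
import cv2
a=cv2.imread("pics/scene0.png")[170:290,240:380]
b=cv2.imread("pics/top0.png")[165:275,250:380]
cv2.imwrite("pics/sc.png",cv2.resize(a,None,fx=5,fy=5,interpolation=cv2.INTER_CUBIC))
cv2.imwrite("pics/tc.png",cv2.resize(b,None,fx=5,fy=5,interpolation=cv2.INTER_CUBIC))
E
```

```text
(no output)
```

View pics/sc.png

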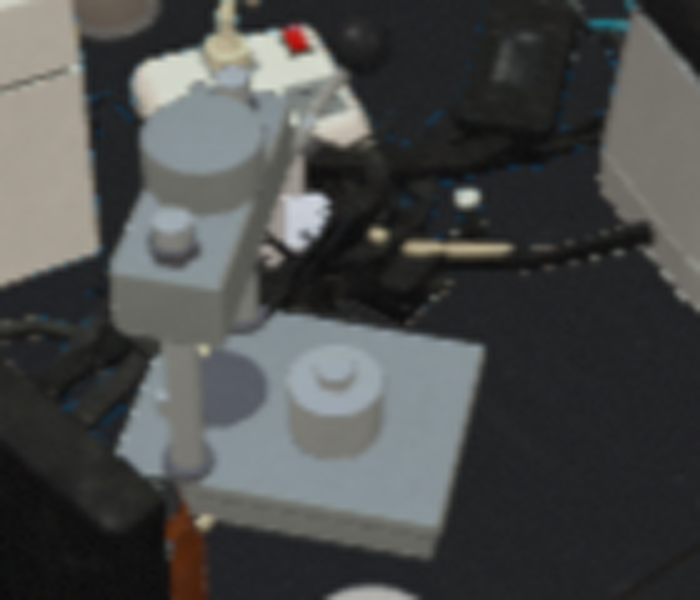

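View pics/tc.png

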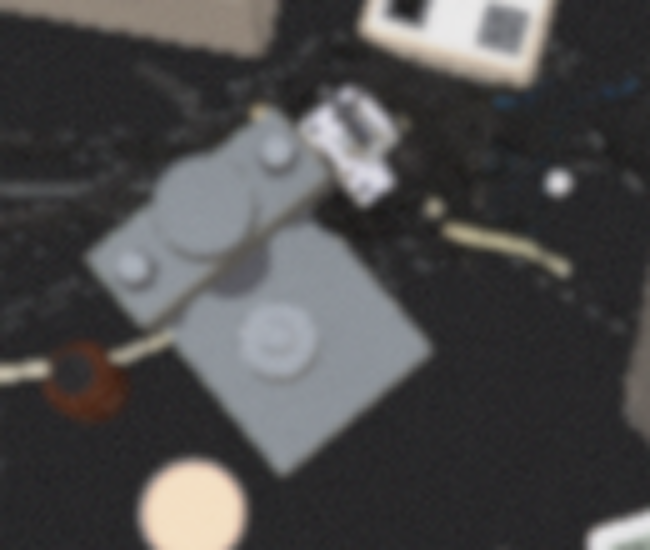

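The crops show three things:
- **Die:** the small cylinder with a plunger on the base, at scene crop (336,400) and top crop (278,340). It is smaller than the other two, so it's the one meant.
- **Press:** its base corners and crosshead corners are readable in both views.
- **Neighbours:** the bottle (88,380) and the dish (193,510) in the top crop are at the press's left.

Next I'll fit the press pose.

```bash
cat >> h.py <<'E'
import pickle
from scipy.optimize import least_squares
cams=pickle.load(open("cams.pkl","rb"))
def proj(c,P,T=None):
    T=c["cam_to_world"] if T is None else T
    p=(np.asarray(P,float)-T[:3,3])@T[:3,:3]
    f=200/np.tan(np.radians(c["vfov"])/2)
    return np.c_[f*p[:,0]/p[:,2]+c["cx"],f*p[:,1]/p[:,2]+c["cy"]]
def W(q,P):
    P=np.asarray(P,float); c,s=np.cos(q[2]),np.sin(q[2])
    return np.c_[q[0]+c*P[:,0]-s*P[:,1],q[1]+s*P[:,0]+c*P[:,1],P[:,2]]
E
python3 - <<'E'
from h import *
mm=lambda l:np.array(l)/1000.
crop={"scene":(240,170),"top":(250,165)}
obs={"top":[((-135,65,36),(284,468)),((-135,-65,36),(432,350)),((-28,72.5,190),(150,327)),((28,72.5,190),(86,258)),((-28,-72.5,190),(330,180)),((28,-72.5,190),(268,106))],
"scene":[((-135,-65,36),(485,347)),((-135,65,36),(435,527)),((-135,65,0),(432,556)),((-28,72.5,190),(222,290)),((28,72.5,190),(112,268)),((-28,72.5,145),(222,342)),((28,72.5,145),(115,315))]}
def px(n,l): return (np.array(l,float)+.5)/5-.5+crop[n]
def res(q):
    r=[]
    for n,o in obs.items():
        r.append(proj(cams[n],W(q,mm([a for a,b in o])))-px(n,[b for a,b in o]))
    return np.vstack(r)
s=least_squares(lambda q:res(q).ravel(),[.5,.2,.7],loss="soft_l1")
print(s.x,np.round(res(s.x),1).tolist())
q=s.x
# die free point: top of plunger (46mm above base)
pt={"top":px("top",[(276,336)]),"scene":px("scene",[(336,368)])}
s2=least_squares(lambda p:np.r_[(proj(cams["top"],[p])-pt["top"])[0],(proj(cams["scene"],[p])-pt["scene"])[0]],[.5,.2,.08])
d=s2.x; c,sn=np.cos(q[2]),np.sin(q[2])
print("die plunger top",d,s2.fun, "press frame",[c*(d[0]-q[0])+sn*(d[1]-q[1]),-sn*(d[0]-q[0])+c*(d[1]-q[1])])
for n in obs: 
    k=proj(cams[n],W(q,mm([(125*np.sin(t),-112,82+125*np.cos(t)) for t in(-.45,-.25,-.1,.41)])))
    print(n,np.round((k-crop[n]+.5)*5).tolist())
E
```

```text
[0.51191061 0.30750898 0.69640503] [[-0.3, 1.5], [0.2, -0.0], [-1.4, 0.2], [-0.3, -0.4], [0.6, -1.2], [1.2, -0.3], [0.1, -1.2], [0.9, -0.8], [1.0, 2.2], [-0.2, -1.1], [-1.3, -0.5], [0.4, 1.8], [-0.6, 3.4]]
die plunger top [0.45270481 0.27273378 0.07845591] [ 0.28526565  0.29236481 -0.31979349 -0.06299888] press frame [np.float64(-0.0677269565039834), np.float64(0.011300477486845217)]
top [[412.0, 165.0], [387.0, 132.0], [367.0, 108.0], [302.0, 35.0]]
scene [[364.0, 43.0], [320.0, 24.0], [286.0, 14.0], [172.0, 12.0]]
```

```bash
cat >> h.py <<'E'
Q=np.array([0.5119,0.3075,0.6964])
def tip(x,y,z,a,q=None,L=.08):
    """TCP pos+rpy that puts the fingertip at press-frame xyz, tool leaning back a"""
    q=Q if q is None else q
    p=W(q,[[x-L*np.sin(a),y,z+L*np.cos(a)]])[0]
    return p,[np.pi,-a,q[2]]
def wcam():
    from scipy.spatial.transform import Rotation as R
    o=manip.observe(); c=read_camera("wrist")
    T=np.eye(4); T[:3,:3]=R.from_euler("xyz",o["orientation"]).as_matrix(); T[:3,3]=o["eef_pos"]
    c["cam_to_world"]=T@c["T_tool_cam"]; return c
E
python3 - <<'E'
from h import *
o=manip.observe()
print(np.round(read_camera("wrist")["T_tool_cam"],3).tolist())
# bottle position
def ray(n,u,v,z):
    s=least_squares(lambda p:(proj(cams[n],[[p[0],p[1],z]])-[[u,v]])[0],[.5,.3]);return s.x
c,s=np.cos(Q[2]),np.sin(Q[2])
for nm,(u,v),z in(("bottle",(250+74/5,165+370/5),.095),("petri",(250+193/5,165+510/5),.015)):
    b=ray("top",u,v,z)-Q[:2]; print(nm,c*b[0]+s*b[1],-s*b[0]+c*b[1])
for a,x in((.5,-.2),(.65,-.15),(.65,-.028),(.5,-.028)):
    p,r=tip(x,0,.043,a); print(a,p,manip.inverse_kinematics(p,r))
for a in(.5,.65,.8):
    p,r=tip(-.17,0,.2,a); print("view",a,p,manip.inverse_kinematics(p,r))
E
```

```text
[[0.0, -0.967, -0.254, 0.069], [1.0, -0.0, 0.001, -0.0], [-0.001, -0.254, 0.967, -0.083], [0.0, 0.0, 0.0, 1.0]]
bottle -0.005061870483356018 0.12435891398533713
petri -0.11473371331565749 0.12533575503001046
0.5 [0.32904517 0.15460539 0.1132066 ] None
0.65 [0.35968473 0.18022475 0.1066867 ] None
0.65 [0.45327781 0.25848288 0.1066867 ] [ 0.34457624 -0.51218392  2.19896166  0.28010053  0.85472835  1.09984284]
0.5 [0.46099607 0.26493653 0.1132066 ] [ 0.38214452 -0.39204593  2.06243847  0.17712503  0.99923425  1.19640881]
view 0.5 [0.35205986 0.1738492  0.2702066 ] None
view 0.65 [0.3443416  0.16739555 0.2636867 ] None
view 0.8 [0.33745746 0.16163936 0.25573654] None
```

```bash
python3 - <<'E'
from h import *
from scipy.spatial.transform import Rotation as R
for z in(.045,.12,.2):
  for x in(-.13,-.115,-.1,-.08,-.03):
    l=[]
    for a in(0,.15,.3,.4,.5,.6,.65):
        p,r=tip(x,0,z,a)
        r2=(R.from_euler("xyz",r)*R.from_euler("z",np.pi)).as_euler("xyz")
        j=manip.inverse_kinematics(p,r);k=manip.inverse_kinematics(p,r2)
        l.append((a,j is not None,k is not None))
    print(z,x,[f"{a}:{int(b)}{int(c)}" for a,b,c in l])
E
```

```text
0.045 -0.13 ['0:11', '0.15:11', '0.3:11', '0.4:11', '0.5:11', '0.6:00', '0.65:00']
0.045 -0.115 ['0:11', '0.15:11', '0.3:11', '0.4:11', '0.5:11', '0.6:11', '0.65:00']
0.045 -0.1 ['0:11', '0.15:11', '0.3:11', '0.4:11', '0.5:11', '0.6:11', '0.65:11']
0.045 -0.08 ['0:11', '0.15:11', '0.3:11', '0.4:11', '0.5:11', '0.6:11', '0.65:11']
0.045 -0.03 ['0:11', '0.15:11', '0.3:11', '0.4:11', '0.5:11', '0.6:11', '0.65:11']
0.12 -0.13 ['0:11', '0.15:11', '0.3:11', '0.4:11', '0.5:11', '0.6:00', '0.65:00']
0.12 -0.115 ['0:11', '0.15:11', '0.3:11', '0.4:11', '0.5:11', '0.6:11', '0.65:00']
0.12 -0.1 ['0:11', '0.15:11', '0.3:11', '0.4:11', '0.5:11', '0.6:11', '0.65:11']
0.12 -0.08 ['0:11', '0.15:11', '0.3:11', '0.4:11', '0.5:11', '0.6:11', '0.65:11']
0.12 -0.03 ['0:11', '0.15:11', '0.3:11', '0.4:11', '0.5:11', '0.6:11', '0.65:11']
0.2 -0.13 ['0:11', '0.15:11', '0.3:11', '0.4:11', '0.5:11', '0.6:00', '0.65:00']
0.2 -0.115 ['0:11', '0.15:11', '0.3:11', '0.4:11', '0.5:11', '0.6:11', '0.65:00']
0.2 -0.1 ['0:11', '0.15:11', '0.3:11', '0.4:11', '0.5:11', '0.6:11', '0.65:11']
0.2 -0.08 ['0:11', '0.15:11', '0.3:11', '0.4:11', '0.5:11', '0.6:11', '0.65:11']
0.2 -0.03 ['0:11', '0.15:11', '0.3:11', '0.4:11', '0.5:11', '0.6:11', '0.65:11']
```

```bash
cat >> h.py <<'E'
from scipy.spatial.transform import Rotation as R
def ftip(*k,**kw):  # flipped: camera on operator side
    p,r=tip(*k,**kw); return p,(R.from_euler("xyz",r)*R.from_euler("z",np.pi)).as_euler("xyz")
E
python3 - <<'E'
from h import *
o=manip.observe(); p=o["eef_pos"].copy(); p[2]=.45
p[:2]*=.8
manip.servo_line(p,velocity=.3)
j=manip.observe()["joint_pos"].copy(); j[0]=.35
pv,rv=ftip(-.12,-.05,.2,.4)
t=manip.inverse_kinematics(pv,rv); print("target",t)
j[5]=t[5] if t is not None else j[5]
manip.move_joints(j); manip.move_ptp(pv,rv)
d=[]
c=wcam(); d.append(c); cv2.imwrite("pics/w1.png",c["frame"][:,:,::-1])
pv,rv=ftip(-.12,.03,.2,.4); manip.servo_line(pv,rv,velocity=.15)
c=wcam(); d.append(c); cv2.imwrite("pics/w2.png",c["frame"][:,:,::-1])
pickle.dump(d,open("w.pkl","wb")); print(c["vfov"],manip.observe()["time_s"])
E
```

```text
target [ 0.19934605 -0.57618054  1.88310255  0.18754728  1.48045982 -2.05129095]
66.26703909803862 4.975
```

View pics/w1.png

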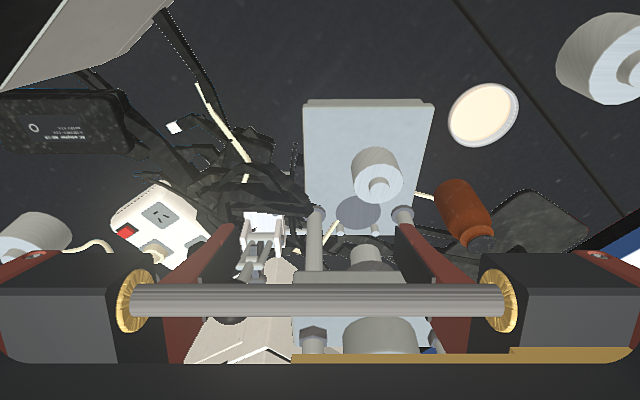

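View pics/w2.png

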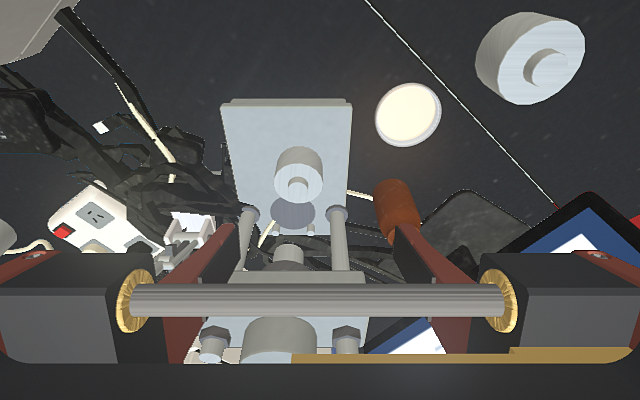

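The wrist views are upside down, with the operator at the top, and clearly show the base, die, disc, columns and bottle. In w1 the die is at about (378,178); in w2 it is at (298,178). The dish is at (483,115) and (408,114). I'll enlarge for exact edges.

```bash
python3 - <<'E'
import cv2,numpy as np
a=cv2.imread("pics/w1.png")[92:242,298:443]; b=cv2.imread("pics/w2.png")[92:242,215:360]
f=lambda i:cv2.resize(i,(396,410),interpolation=cv2.INTER_CUBIC)
cv2.imwrite("pics/wc.png",np.hstack([f(a),f(b)]))
E
```

```text
(no output)
```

View pics/wc.png

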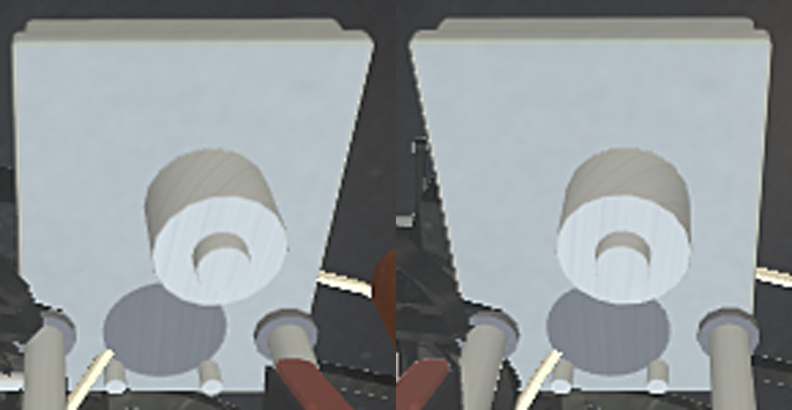

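```bash
python3 - <<'E'
from h import *
w=pickle.load(open("w.pkl","rb"))
off=[(298,92),(215,92)]; sc=np.array([396/145,410/150])
P=lambda i,l:(np.array(l,float)+.5)/sc-.5+off[i]
mm=1e-3
pts=np.array([(-135,-65,36),(-135,65,36),(22,-22,50),(22,22,50)])*mm
uv=[P(0,[(13,40),(374,43),(115,387),(211,387)]),P(1,[(14,40),(375,43),(164,386),(262,386)])]
th=np.linspace(0,2*np.pi,180)
def bb(c,x,y,z,r):
    p=proj(c,np.c_[x+r*np.cos(th),y+r*np.sin(th),0*th+z]); return [p[:,0].min(),p[:,0].max(),p[:,1].min(),p[:,1].max()]
def B(i,l,r,t,b): return np.r_[P(i,[(l,t)])[0],P(i,[(r,b)])[0]][[0,2,1,3]]
disc=[B(0,103,226,281,377),B(1,547-396,669-396,283,377)]
die=[B(0,152,288,195,304),B(1,557-396,690-396,195,303)]
def res(q):
    r=[]
    for i in(0,1):
        r+=list((proj(w[i],W(q[:3],pts))-uv[i]).ravel())
        r+=list((np.array(bb(w[i],q[0],q[1],.036,.028))-disc[i])[[0,1,3]])
    return np.array(r)
s=least_squares(res,[.51,.31,.7],loss="soft_l1"); q=s.x; print(q,np.round(s.fun*0+res(q),1).tolist())
s2=least_squares(lambda p:np.r_[np.array(bb(w[0],*p,.025))-die[0],np.array(bb(w[1],*p,.025))-die[1]],[.45,.27,.072]); d=s2.x
print(d,np.round(s2.fun,1)); c,n=np.cos(q[2]),np.sin(q[2]); e=d[:2]-q[:2]
print("die press",c*e[0]+n*e[1],-n*e[0]+c*e[1])
for i in(0,1):print(np.round(proj(w[i],W(q,[(.125*np.sin(t),-.112,.082+.125*np.cos(t)) for t in(-.45,-.25,-.1)]))).tolist())
E
```

```text
[0.51230876 0.30850812 0.69500556] [-0.3, 0.6, 1.5, -0.3, -0.2, 0.0, -0.1, 0.1, -0.5, -0.1, -0.6, -0.8, 0.4, 1.3, -0.3, 0.1, 0.5, -0.4, 0.6, -0.2, 0.4, -0.4]
[0.45267213 0.27341118 0.07067805] [-0.3 -0.3 -0.3  0.1 -0.1  0.7 -0.3  0.6]
die press -0.06827964313945073 0.011234474281561262
[[232.0, 299.0], [234.0, 327.0], [237.0, 344.0]]
[[119.0, 299.0], [126.0, 327.0], [133.0, 344.0]]
```

Both wrist views agree to within about 1 px. The press is at (0.5123, 0.3085) with yaw 0.695, and the die is at (-68, +11) mm in the press frame. The die's top measured 71 mm high, against 72 mm in the text. Next is the push, with part-open fingers acting as a V behind the die.

```bash
cat >> h.py <<'E'
Q=np.array([0.5123,0.3085,0.6950]); EX=np.array([np.cos(Q[2]),np.sin(Q[2]),0])
def f(): return manip.observe()["ft_force"]@EX
E
python3 - <<'E'
from h import *
grip(.026)
A=.55
def go(x,y,z,v): 
    p,r=ftip(x,y,z,A); manip.servo_line(p,r,velocity=v)
go(-.114,.011,.12,.15); go(-.114,.011,.046,.08)
manip.sleep(.2); f0=f(); print("base",f0,manip.observe()["ft_force"],manip.observe()["grip_width"])
go(-.096,.011,.046,.03); print(f()-f0)
go(-.060,.0,.046,.04); print(f()-f0)
go(-.038,.0,.046,.04); print(f()-f0,manip.observe()["ft_force"])
c=wcam(); cv2.imwrite("pics/w3.png",cv2.rotate(c["frame"][:,:,::-1],cv2.ROTATE_180)); print(manip.observe()["time_s"])
pickle.dump(c,open("w3.pkl","wb"))
E
```

```text
base -0.3314388056471708 [-0.41564504 -0.01905273  0.38519413] 0.026285007260653175
-0.36110403855757206
-0.03895983394290564
0.7185149798637492 [ 0.16890467  0.40186472 -0.30240914]
10.625
```

View pics/w3.png

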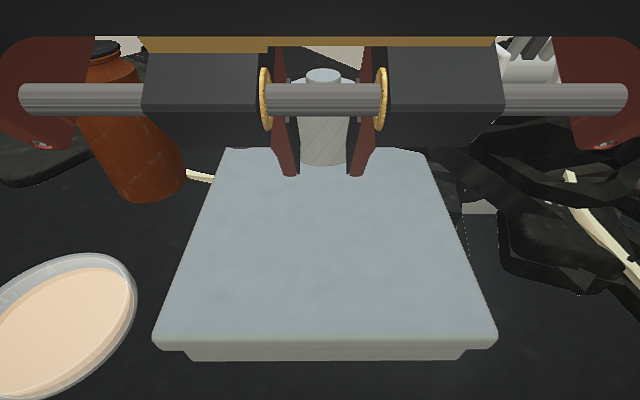

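The rotated view shows the die upright at about (322,130), held between the fingers and centred on the base. The bottle (125,120) and dish (65,320) are untouched. I'll push on until it meets the pins.

```bash
python3 - <<'E'
from h import *
f0=-.33
x=-.038
while x<-.022:
    x+=.0015; p,r=ftip(x,0,.046,.55); manip.servo_line(p,r,velocity=.02)
    F=f()-f0; print(round(x,4),round(F,2))
    if F<-5: break
print(manip.observe()["ft_force"],manip.observe()["time_s"])
E
```

```text
-0.0365 -0.99
-0.035 -0.65
-0.0335 -1.38
-0.032 -0.85
-0.0305 -0.8
-0.029 -1.29
-0.0275 -1.54
-0.026 -8.16
[-6.76686753 -5.14757064  3.84132646] 12.625
```

```bash
python3 - <<'E'
from h import *
def go(x,y,z,a,v): 
    p,r=ftip(x,y,z,a); manip.servo_line(p,r,velocity=v)
go(-.06,0,.046,.55,.08); go(-.114,0,.05,.55,.12); go(-.114,0,.13,.5,.15)
for P in((-.13,-.03,.30,.25),(-.12,-.03,.26,.3),(-.12,-.03,.24,.4)):
    try: go(*P,.2); print(P); break
    except manip.MotionError as e: print(e)
c=wcam(); cv2.imwrite("pics/w4.png",cv2.rotate(c["frame"][:,:,::-1],cv2.ROTATE_180))
pickle.dump(c,open("w4.pkl","wb"))
for t in(-.45,-.3,-.15): print(np.array([639,399])-proj(c,W(Q,[(.125*np.sin(t),-.112,.082+.125*np.cos(t))])))
print("die top",np.array([639,399])-proj(c,W(Q,[(0,0,.072),(0,0,.082)])), manip.observe()["time_s"])
E
```

```text
(-0.13, -0.03, 0.3, 0.25)
[[406.2539634  160.04006041]]
[[405.58946285 141.71490759]]
[[404.20675397 124.94242393]]
die top [[301.97411125 181.27857202]
 [301.54939313 177.3747314 ]] 15.6
```

View pics/w4.png

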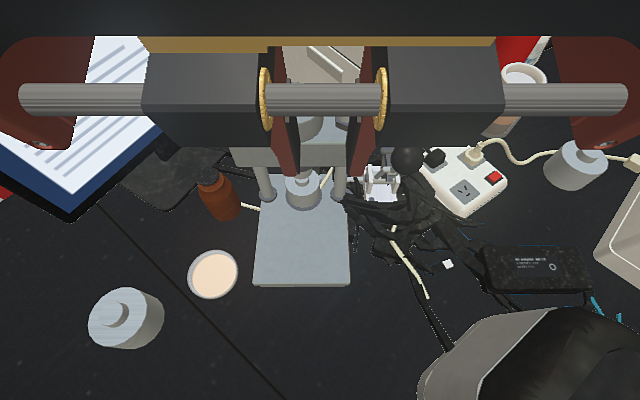

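The knob is the black ball at (407,160), which matches a predicted lean of -0.45 rad, so the joint is near 0. I'll enlarge the die to confirm that it's seated.

```bash
python3 - <<'E'
from h import *
i=cv2.imread("pics/w4.png")[160:220,260:350]
i=cv2.resize(i,None,fx=8,fy=8,interpolation=cv2.INTER_CUBIC)
cv2.imwrite("pics/w4c.png",i)
c=pickle.load(open("w4.pkl","rb")); th=np.linspace(0,2*np.pi,180)
for n,r,z in(("die top",.025,.072),("die bot",.025,.036),("plunger top",.01,.082),("disc",.028,.036)):
    p=np.array([639,399])-proj(c,W(Q,np.c_[r*np.cos(th),r*np.sin(th),0*th+z])); p=(p-[260,160]+.5)*8
    print(n,p.min(0).round(),p.max(0).round())
p=np.array([639,399])-proj(c,W(Q,[(0,0,.072),(-.01,0,.072)])); print((p[0]-p[1])*8,"per 10mm x")
E
```

```text
die top [199.  59.] [480. 296.]
die bot [220. 167.] [482. 393.]
plunger top [279.  96.] [394. 191.]
disc [204. 154.] [498. 407.]
[  1.86155326 -47.83702809] per 10mm x
```

View pics/w4c.png

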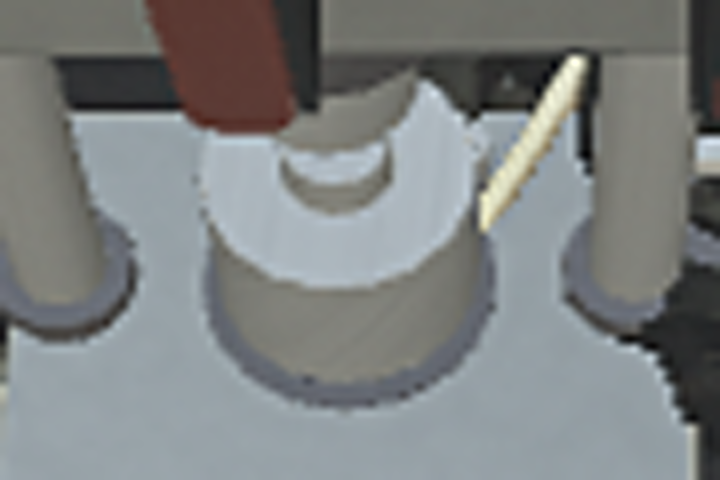

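The die is seated: its foot lies inside the disc with an even rim, and its lowest edge is at row ~388 against 393 expected (about 1 mm). Next is the lever, pushed with closed vertical fingers behind the knob.

```bash
python3 - <<'E'
from h import *
def go(x,y,z,v): 
    p,r=ftip(x,y,z,0.); manip.servo_line(p,r,velocity=v)
grip(0.0)
go(-.105,-.112,.26,.15); go(-.105,-.112,.177,.12); manip.sleep(.2)
f0=f(); print(f0,manip.observe()["time_s"])
go(-.088,-.112,.177,.06)
x=-.088; hi=0; mx=0
while x<.024:
    x+=.004; go(x,-.112,.177,.05); o=manip.observe(); F=o["ft_force"]@EX-f0
    print(round(x,3),round(F,1),end=" | ")
    mx=min(mx,F)
    if F<-25 or (mx<-5 and x>.008 and F>-1.5): break
print(manip.observe()["ft_force"],manip.observe()["time_s"])
c=wcam(); cv2.imwrite("pics/w5.png",cv2.rotate(c["frame"][:,:,::-1],cv2.ROTATE_180)); pickle.dump(c,open("w5.pkl","wb"))
E
```

```text
0.23379498706762517 18.0333
-0.084 0.3 | -0.08 -0.4 | -0.076 -0.7 | -0.072 -1.0 | -0.068 -0.5 | -0.064 -0.6 | -0.06 -0.3 | -0.056 -0.7 | -0.052 0.2 | -0.048 -1.0 | -0.044 -0.2 | -0.04 0.1 | -0.036 0.1 | -0.032 -0.4 | -0.028 -0.5 | -0.024 -1.0 | -0.02 -0.0 | -0.016 -5.2 | -0.012 -2.3 | -0.008 0.3 | -0.004 -0.8 | 0.0 -0.2 | 0.004 -0.6 | 0.008 -0.4 | [-0.41814389  0.20654704 -0.63742404] 24.4667
```

```bash
python3 - <<'E'
from h import *
f0=.23
x=.008
while x<.034:
    x+=.002; p,r=ftip(x,-.112,.177,0.); manip.servo_line(p,r,velocity=.04); F=f()-f0; print(round(x,3),round(F,1),end=" | ")
    if F<-12: break
p,r=ftip(-.03,-.112,.177,0.); manip.servo_line(p,r,velocity=.12)
p,r=ftip(-.13,-.11,.26,.0); manip.servo_line(p,r,velocity=.2)
p,r=ftip(-.13,-.03,.30,.25); manip.servo_line(p,r,velocity=.2)
manip.sleep(.2)
c=wcam(); im=cv2.rotate(c["frame"],cv2.ROTATE_180); cv2.imwrite("pics/w6.png",im[:,:,::-1])
print(manip.observe()["time_s"])
g=im.max(2)
g4=cv2.imread("pics/w4.png").max(2)
for j in(-.02,0,.2,.45,.57,.8,.86):
    t=j-.45; u,v=(np.array([639,399])-proj(c,W(Q,[(.125*np.sin(t),-.112,.082+.125*np.cos(t))])))[0]
    u,v=int(round(u)),int(round(v)); print(j,u,v,g[v-4:v+5,u-4:u+5].mean().round(),g4[v-4:v+5,u-4:u+5].mean().round())
E
```

```text
0.01 -0.2 | 0.012 -0.4 | 0.014 -0.7 | 0.016 -0.5 | 0.018 -1.3 | 0.02 -1.4 | 0.022 -1.2 | 0.024 -5.4 | 0.026 -13.4 | 29.0333
-0.02 405 163 60.0 57.0
0 405 160 59.0 59.0
0.2 404 136 46.0 50.0
0.45 401 110 52.0 57.0
0.57 399 101 77.0 81.0
0.8 395 88 82.0 86.0
0.86 394 85 81.0 86.0
```

The push ended on the hard stop: 13 N at knob x ≈ 49 mm. I'll check numerically, from the scene and top cameras, that the knob stayed there and that nothing else moved.

```bash
python3 - <<'E'
from h import *
w4=cv2.imread("pics/w4.png").astype(int); w6=cv2.imread("pics/w6.png").astype(int)
d=np.abs(w4-w6).max(2)
print("wrist diff knob-old region",(d[145:175,392:422]>25).sum(),"die region",(d[165:215,280:330]>40).sum(),"bottle",(d[165:220,195:240]>40).sum(),"dish",(d[248:302,185:240]>40).sum())
for n in("scene","top"):
    c=read_camera(n); fr=c["frame"].astype(int); a=cams[n]["frame"].astype(int)
    cv2.imwrite(f"pics/{n}1.png",c["frame"][:,:,::-1])
    for j in(0,.45,.8,.86):
        t=j-.45; u,v=np.round(proj(c,W(Q,[(.125*np.sin(t),-.112,.082+.125*np.cos(t))]))[0]).astype(int)
        s=np.s_[v-2:v+3,u-2:u+3]; print(n,j,u,v,"before",a[s].mean((0,1)).round(),"now",fr[s].mean((0,1)).round())
E
```

```text
wrist diff knob-old region 303 die region 347 bottle 25 dish 124
scene 0 312 178 before [43. 42. 43.] now [34. 36. 37.]
scene 0.45 292 172 before [41. 42. 41.] now [42. 42. 42.]
scene 0.8 276 172 before [34. 35. 37.] now [37. 36. 37.]
scene 0.86 274 172 before [36. 37. 38.] now [43. 42. 42.]
top 0 332 197 before [51. 48. 48.] now [85. 84. 87.]
top 0.45 320 183 before [113. 111. 116.] now [110. 108. 107.]
top 0.8 311 173 before [48. 48. 49.] now [47. 45. 44.]
top 0.86 310 171 before [42. 42. 44.] now [51. 48. 48.]
```

```bash
python3 - <<'E'
from h import *
for n in("scene0","scene1","top0","top1","w4","w6"):
    i=cv2.imread(f"pics/{n}.png").astype(int); b,g,r=i[...,0],i[...,1],i[...,2]
    m=((r>200)&(r-b>25)&(r-b<90)).astype(np.uint8)
    k,l,s,ce=cv2.connectedComponentsWithStats(m); j=1+s[1:,4].argmax()
    mb=((r>70)&(r-b>45)&(g<90)).astype(np.uint8)
    roi={"s":(slice(255,310),slice(262,290)),"t":(slice(225,255),slice(255,280)),"w":(slice(160,225),slice(190,245))}[n[0]]
    y,x=np.nonzero(mb[roi]); print(n,"dish",ce[j].round(1),s[j,4],"bottle",(x.mean()+roi[1].start).round(1),(y.mean()+roi[0].start).round(1),len(x))
def go(x,y,z,a,v): 
    p,r=ftip(x,y,z,a); manip.servo_line(p,r,velocity=v)
go(-.13,-.112,.26,0,.25); go(-.06,-.112,.177,0,.2); manip.sleep(.2); f0=f()
for x in list(np.arange(-.034,.018,.004))+[.019,.021,.023,.025]:
    go(x,-.112,.177,0,.06); F=f()-f0; print(round(x,3),round(F,1),end=" | ")
    if F<-12: break
print(manip.observe()["time_s"])
E
```

```text
scene0 dish [599.4 120.3] 1422 bottle 276.5 282.9 100
scene1 dish [568.3 130.2] 3416 bottle 276.7 283.5 111
top0 dish [574.4 372.2] 2320 bottle 268.3 243.4 35
top1 dish [387.3 345.5] 2777 bottle 268.1 243.4 37
w4 dish [213.6 275. ] 1451 bottle 217.1 197.9 975
w6 dish [213. 275.] 1438 bottle 215.1 196.1 835
-0.034 -0.7 | -0.03 -0.4 | -0.026 0.6 | -0.022 0.4 | -0.018 -0.6 | -0.014 0.5 | -0.01 -0.0 | -0.006 -0.5 | -0.002 -0.4 | 0.002 0.1 | 0.006 -0.5 | 0.01 0.4 | 0.014 -1.2 | 0.019 0.7 | 0.021 0.7 | 0.023 -0.1 | 0.025 -8.9 | 35.125
```

On the second approach there was no detent, and the tool met the lever only at the stop, so the lever had stayed in the notch. The dish and bottle haven't moved. I'll retreat and hand in.

```bash
python3 - <<'E'
from h import *
def go(x,y,z,a,v): 
    p,r=ftip(x,y,z,a); manip.servo_line(p,r,velocity=v)
go(-.03,-.112,.177,0,.12); go(-.13,-.11,.28,0,.2); manip.sleep(.3)
print(manip.observe()["time_s"]); print(manip.finish_job())
E
```

```text
36.9
the job is handed in; nothing more can be done
None
```

I handed the job in at 36.9 s: the die stands under the ram against the pins, about 1 mm off centre by the camera, and a repeat push found the valve lever still in the float notch; the verdict was not shown.

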